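# Fit the tilted cover disc into the sample chamber's seat

## Task

Close the sample chamber with the larger of the two round covers: tilt it so that its edge goes under the fixed bar first, then level it and press it down into its seat until it lies flat and fully home with the spring catch closed over it. Leave the smaller cover and the other loose things where they are, and let go of everything.

Things in the scene. Friction and masses are not known exactly. Their poses are not given: they have to be found in the camera images.
- cover: Larger cover, the one to fit: loose steel disc, 100 mm diameter, 8 mm thick, about 0.3 kg, with a black grip rib standing across the middle of its top (50 mm long along the cover's x, 12 mm thick along its y, from the disc's top at 8 mm to 38 mm above the underside). Origin: centre of the underside; z up through the rib. Starts lying flat on the bench, rib up.
- small_cover: The smaller cover, not to be used: same form and same rib, but the disc has 76 mm diameter. Origin: centre of the underside. To be left where it is.
- chamber: Sample chamber, fixed: low block 142 mm (x) by 126 mm (y), top face 38 mm above the bench, with a round counterbore in its top (102 mm diameter, 8 mm deep, round a 70 mm bore): a seated cover is flush with the top face. Fixed bar at the -x side, spring catch at the +x side between two cheeks (x 49 to 77 mm, 46 mm above the bench). Origin: centre of the underside; z up.
- seat (a point): Centre of the seat, the flat floor of the counterbore; axes as the chamber's. The cover is home when its origin is here and it lies flat.
- bar_edge (a point): Middle of the lower inner edge of the fixed bar: 42 mm from the seat's centre toward -x, 13 mm above the seat. The bar is 84 mm long in y, its top 19 mm above the seat (screw heads 22). Below it the counterbore's wall is at x = -51 mm, so it overhangs by 9 mm: the cover gets under it only tilted, bar-side edge low (some 12 to 16 degrees).
- catch_nose (a point): Tip of the catch's nose (30 mm wide in y): closed, 47 mm from the seat's centre toward +x, 12 mm above the seat. Its upper face slopes 45 degrees up and outward to 19 mm above the seat. A cover hooked under the bar rests on this slope at about 8 degrees; some 6 to 10 N down on its catch side push the nose aside and it springs back over the edge.
- catch (a joint): Travel of the spring catch in m: 0 = closed, nose over the counterbore; grows as the nose is pushed outward (to +x of the chamber), at most 0.008.
- cup: Small grey sample cup, 38 mm wide, 37 mm tall, loose, standing between the chamber and the covers; to be left where it is. Origin: centre of the underside.
- tin: Open stainless tin, 70 mm wide, 33 mm tall, loose, standing beyond the covers; to be left where it is. Origin: centre of the underside.

How it is judged:
By the outcome, as a careful person would: the job done as asked, in the order asked, and still so for the second after the job is handed in, with the robot touching nothing.
It also fails if it takes over 51 s, if anything falls off the work surface, if the arm or the gripper's body presses on something with over 40 N, if the wrist force passes 120 N, or if a joint passes its speed limit or range.

## Robot

A 6-joint arm with a two-finger parallel gripper is mounted at the origin on a cart in front of the work surface, level with it; the furniture and walls round the work are solid. World frame = base frame: x ahead of the robot, y to its left, z up, the work surface at z = 0. Lengths are in m, angles in rad, forces in N, time in s.
With the tool pointing down it reaches from about 0.25 to 0.775 m from the base axis. Payload 4 kg.
Tool frame: the origin (TCP) lies on the centre line of the jaws, within the pads' length; the fingertips stand 19 mm ahead of it and the grasp point (between the pads) is the TCP; z points along the fingers, y is the line along which they close (so a half turn about z gives the same grasp; the last joint's range is limited). The gripper opens to 85 mm and grips with 20 to 120 N. Pads are 22 mm wide; open, the fingers measure 114 mm over their backs; the gripper's body (76 mm by 85 mm) begins 54 mm behind the grasp point. The pads swing forward as they close: fully open they stand 13 mm farther back than shut.
Start: joints at [1.146, 0.087, 1.371, -0, 1.684, -0.103], TCP at [0.174, 0.522, 0.25] pointing down, gripper open.
Joint ranges: [-3.1, 3.1], [-0.76, 2.03], [0.27, 2.55], [-1.08, 4.22], [0.17, 2.65], [-2.57, 2.57]. Speed limits (rad/s): [2.79, 2.79, 3.14, 3.14, 3.14, 3.14].

## Interface

Orientations are given as a rotation vector (axis times angle).
In Python, from plant import * gives the robot as it stands.
- The arm moves only by the shell command python3 -m handwheel 'ROWS' [FORCE]. ROWS is text: rows parted by semicolons, each of 7 numbers parted by spaces: the shift along the tool's x, y, z in mm, then the turn, a rotation vector about the tool's x, y, z in degrees, then the closure, from 0 (fully open) to 1 (shut). A call has 1 to 5 rows; each row shifts and turns the commanded pose from where the row before left it, along the tool's axes as they then stand; what a row does not reach is not made up. A row lasts 1/8 s, in which the tool goes at most 62.5 mm and 10.7 degrees, less where a joint would pass 70% of its speed; a pose out of reach is approached as far as the arm can. A call with a gripper value outside its range is refused whole. The fingers move at their own pace and stop on an object; FORCE is the grip in N (left out, the last holds). Time passes only in rows, so rows that do not move let the fingers close. It gives the time, the measured TCP pose, the force, the opening and the grip force at its end, in the units of the state.
- observe(): the state, without advancing time (a new reading comes with each control period).
- capture(name): name is "scene" or "top" or "wrist"; returns a dict with "frame" (384x512x3 uint8, red, green, blue), "camera_matrix" (3x3 intrinsics, pixels), "k1" (the pictures are not rectified: a ray, as slopes to the right and down, at radius r is drawn at 1 + k1 r^2 times it, then the intrinsics apply), "world_to_cam" (4x4, takes a point from world to camera coordinates). Camera axes: x right, y down, z forward; pixel columns grow to the right and rows downward; lengths in m; the calibration is good to about 2 mm. A picture is of the moment at which its call begins. There is no depth.
- hand_in(): hands the job in; it is judged then, once.
Trained networks look in the newest picture that a camera, given by its name, has taken for a name from the list of things; names that differ only in an ending like _2 or _b are one class to them, and where a whole thing is asked for, a point or a joint stands for the part that bears it (a point fixed in the world has none). Each returns a list of dicts, best first, with "score" (0 to 1); they miss things now and then, are a little off and sometimes report something else, mostly with a low value. They report only what shows in the picture. A call takes as long as a camera call.
- boxes_of(query, camera): "point" ([x, y, z] in m, in world coordinates, good to about 4 mm: the middle of the surface that is visible of it).
- mark_of(query, camera): "point" ([x, y, z] in m, in world coordinates, good to about 4 mm: a listed point, or the origin of a listed thing).
The state is a dict: "time": time; "joint_positions": joint angles; "qd": joint speeds; "effort": joint torques, N m; "ee_pos": TCP position; "eef_rot": TCP orientation; "contact_force": force on the tool from outside, world axes, zero at the start; "wrist_torque": the same for the moment, N m; "opening": finger opening in m; "grip_force": force on a finger pad.
Only numpy, scipy, OpenCV 4.12 (cv2) and the standard library are available. Lean on these libraries where they do the work, as an engineer would, in place of code of your own. Each camera call takes 0.05 s, during which the arm holds its last target. There are 200 camera calls.

## Working session

There is one attempt and no reset: what is moved stays moved. The work goes in short steps, Python scripts to look and compute and a shell command to move; the robot and the scene stay as the last step left them, time stands still between calls to the robot, and variables do not carry over. Pictures are saved under pics/ and viewed, at most 10 in all, crops included, and the job is handed in when it is done.

```bash
ls; mkdir -p pics
cat > h.py <<'E'
from plant import *
import numpy as np, cv2
from scipy.spatial.transform import Rotation as R
def snap(cam,name):
    c=capture(cam); cv2.imwrite(f'pics/{name}.png',c['frame'][:,:,::-1]); return c
def proj(c,p):
    q=c['world_to_cam']@np.r_[p,1]; s=q[:2]/q[2]; s=s*(1+c['k1']*(s@s)); return (c['camera_matrix']@np.r_[s,1])[:2]
def ray(c,uv,z):
    K=c['camera_matrix']; d=np.array([(uv[0]-K[0,2])/K[0,0],(uv[1]-K[1,2])/K[1,1]]); s=d.copy()
    for _ in range(20): s=d/(1+c['k1']*(s@s))
    W=np.linalg.inv(c['world_to_cam']); o=W[:3,3]; v=W[:3,:3]@np.r_[s,1]; return o+v*(z-o[2])/v[2]
E
python3 - <<'E'
from h import *
np.set_printoptions(precision=4,suppress=True)
o=observe(); print(o['time'],o['ee_pos'],o['eef_rot'],o['opening'])
a=snap('top','top0');b=snap('scene','scene0')
for cam,c in(('top',a),('scene',b)):
  for q in ['cover','small_cover','chamber','seat','bar_edge','catch_nose','cup','tin']:
    for r in mark_of(q,cam)[:2]: print(cam,q,r['score'],np.round(r['point'],4),proj(c,r['point']).round())
cv2.imwrite('pics/both.png',np.hstack([cv2.resize(x['frame'][:,:,::-1],None,fx=.78,fy=.78) for x in(a,b)]))
E
```

```text
pics
0.0 [0.1738 0.5213 0.2491] [-0.5032 -3.1005  0.0034] 0.0850269880391927
top cover 0.62 [ 0.571   0.3284 -0.0033] [194. 194.]
top cover 0.16 [0.5548 0.0738 0.0298] [291. 196.]
top small_cover 0.64 [0.4281 0.3353 0.001 ] [190. 248.]
top chamber 0.95 [ 0.5467  0.0756 -0.0004] [289. 201.]
top seat 0.59 [0.5539 0.0738 0.0295] [291. 197.]
top bar_edge 0.71 [0.509  0.073  0.0425] [293. 214.]
top catch_nose 0.51 [0.6013 0.0715 0.0425] [292. 178.]
top cup 0.67 [0.5036 0.2047 0.0007] [241. 218.]
top tin 0.59 [0.5038 0.205  0.0012] [241. 218.]
top tin 0.58 [ 0.6992  0.3865 -0.0002] [172. 147.]
scene cover 0.58 [0.5763 0.3338 0.0035] [226. 172.]
scene small_cover 0.66 [ 0.4254  0.3339 -0.0022] [172. 199.]
scene chamber 0.72 [ 0.5462  0.0703 -0.0004] [280. 251.]
scene seat 0.85 [0.5485 0.0742 0.0252] [281. 243.]
scene bar_edge 0.55 [0.5069 0.0673 0.0409] [267. 250.]
scene catch_nose 0.69 [ 0.5486  0.0733 -0.0023] [280. 250.]
scene catch_nose 0.67 [0.5947 0.0705 0.042 ] [300. 229.]
scene cup 0.72 [ 0.4282  0.3327 -0.0028] [173. 199.]
scene cup 0.53 [ 0.5085  0.209  -0.0048] [230. 218.]
scene tin 0.75 [0.6931 0.387  0.0019] [252. 143.]
scene tin 0.73 [0.5479 0.0708 0.0294] [282. 243.]
```

View pics/both.png

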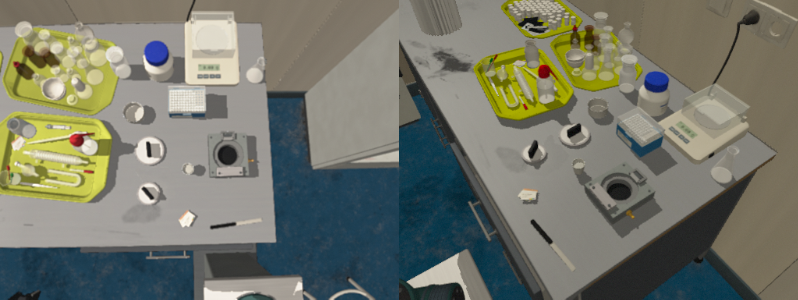

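Run:
```python
from h import *
a=cv2.imread('pics/top0.png');b=cv2.imread('pics/scene0.png')
f=lambda im,x,y,w,h,s:cv2.resize(im[y:y+h,x:x+w],(int(w*s),int(h*s)),interpolation=cv2.INTER_CUBIC)
i1=f(a,255,155,80,85,5);i2=f(b,235,200,100,85,4);i3=f(a,165,165,60,95,5.26/2*1.0*1);
t=f(a,160,160,80,110,3.2)
t2=f(b,150,140,110,85,3.2)
H=max(i1.shape[0],i2.shape[0]);out=np.zeros((800-30,800,3),np.uint8)
out=np.zeros((600,800,3),np.uint8)
r=cv2.resize(i1,(320,340));out[:340,:320]=r
r=cv2.resize(i2,(400,340));out[:340,320:720]=r
r=cv2.resize(t,(189,260));out[340:,:189]=r
r=cv2.resize(t2,(336,260));out[340:,200:536]=r
cv2.imwrite('pics/z.png',out)
```

```text
(no output)
```

View pics/z.png

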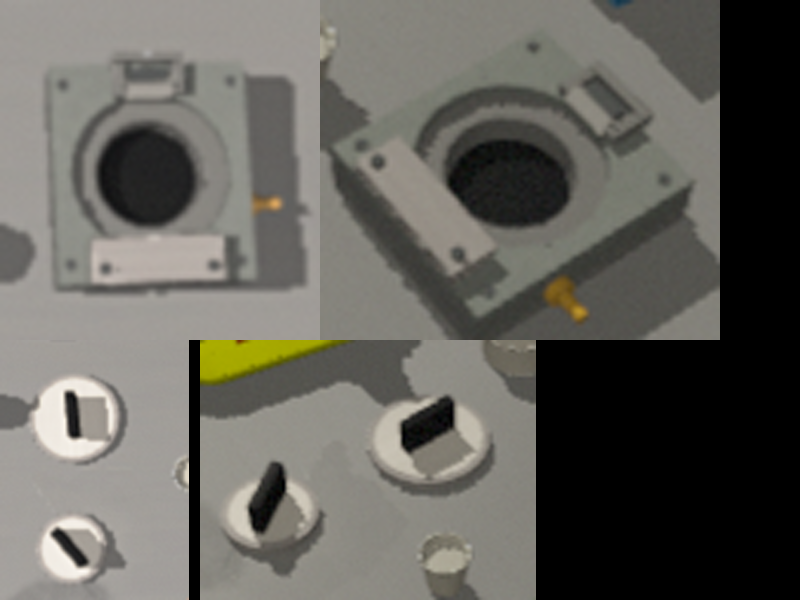

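The top view (left) shows the chamber at about (228,155), with the bar on the robot side and the catch on the far side. The larger cover is at (150,150) with its rib roughly along world x, and the smaller cover is at (148,193). Next I move over the larger cover.

```bash
python3 -m handwheel '0 0 0 0 0 -8.8 0;0 0 0 0 0 -8.8 0;0 0 0 0 0 -8.8 0' 
python3 -m handwheel '-37 -24.4 4 0 0 0 0;-37 -24.4 4 0 0 0 0;-37 -24.4 4 0 0 0 0;-37 -24.4 4 0 0 0 0;-37 -24.4 4 0 0 0 0'
python3 -m handwheel '-37 -24.4 4 0 0 0 0;-37 -24.4 4 0 0 0 0;-37 -24.4 4 0 0 0 0;-37 -24.4 4 0 0 0 0;-37 -24.4 4 0 0 0 0'
python3 - <<'E'
from h import *
np.set_printoptions(precision=4,suppress=True)
o=observe(); print(o['time'],o['ee_pos'],o['eef_rot'],o['joint_positions'],o['contact_force'])
print(R.from_rotvec(o['eef_rot']).as_matrix())
c=snap('wrist','w1')
for q in ['cover','small_cover','cup']:
    for r in mark_of(q,'wrist')[:2]: print(q,r['score'],np.round(r['point'],4),proj(c,r['point']).round())
E
```

```text
time: 1.27
ee_pos: [0.174, 0.5218, 0.2503]
eef_rot: [-0.226, 3.133, 0.0]
contact_force: [0.0, -0.5, -0.9]
opening: 0.0854
grip_force: 0.0
time: 1.9
ee_pos: [0.3753, 0.4259, 0.2303]
eef_rot: [-0.218, 3.134, 0.001]
contact_force: [-0.4, 0.5, -0.4]
opening: 0.0859
grip_force: 0.0
time: 2.52
ee_pos: [0.5755, 0.3307, 0.2101]
eef_rot: [-0.218, 3.134, 0.0]
contact_force: [0.4, 0.8, 0.3]
opening: 0.0854
grip_force: 0.0
2.525 [0.5755 0.3307 0.2101] [-0.218   3.134   0.0004] [ 0.4361  0.3518  1.1344  0.0002  1.6552 -1.2736] [0.3534 0.7716 0.3497]
[[-0.9904 -0.1384 -0.    ]
 [-0.1384  0.9904  0.0002]
 [-0.      0.0002 -1.    ]]
cover 0.73 [ 0.5708  0.3332 -0.0015] [257. 163.]
small_cover 0.66 [0.4281 0.3375 0.0015] [281.  27.]
cup 0.71 [ 0.5039  0.2015 -0.0006] [143.  86.]
cup 0.18 [0.5975 0.0711 0.0427] [  2. 164.]
```

View pics/w1.png

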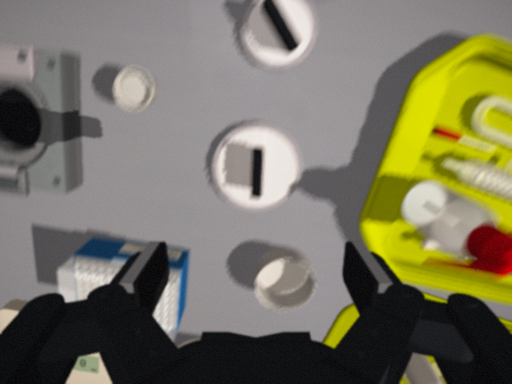

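The wrist view shows the larger cover's disc centred near (255,165), with the rib vertical at (257,173), so the tool is nearly aligned with it. I'll fit it precisely.

```bash
cat >> h.py <<'E'
def cover_fit(c,box,lo=165):
    im=c['frame']; x0,y0,x1,y1=box; s=im[y0:y1,x0:x1].astype(int)
    w=(s.min(2)>lo).astype(np.uint8); n,l,st,_=cv2.connectedComponentsWithStats(w); k=1+st[1:,4].argmax()
    h=cv2.convexHull(np.argwhere(l==k)[:,::-1].astype(np.int32)); e=cv2.fitEllipse(h)
    d=(s.max(2)<60).astype(np.uint8); n,l,st,_=cv2.connectedComponentsWithStats(d); k=1+st[1:,4].argmax()
    r=cv2.minAreaRect(np.argwhere(l==k)[:,::-1].astype(np.float32)); bp=cv2.boxPoints(r)
    off=np.array([x0,y0]); return np.array(e[0])+off,e,np.array(r[0])+off,bp+off
E
python3 - <<'E'
from h import *
np.set_printoptions(precision=4,suppress=True)
c=capture('wrist'); ec,e,rc,bp=cover_fit(c,(195,110,315,220))
print(ec,e[1],rc,bp.tolist()); print('disc',ray(c,ec,.008),'rib',ray(c,rc,.038))
P=[ray(c,p,.038) for p in bp]; 
for i in range(2):
    d=P[i+1]-P[i]; print(np.linalg.norm(d),np.degrees(np.arctan2(d[1],d[0])))
print(np.linalg.norm(ray(c,ec+[e[1][0]/2,0],.008)-ray(c,ec,.008)))
E
```

```text
[259.2846 165.594 ] (85.69154357910156, 88.740234375) [258.4954 170.5831] [[252.23384475708008, 194.790771484375], [254.9538459777832, 145.83077239990234], [264.7569274902344, 146.3753890991211], [262.03692626953125, 195.33538818359375]]
disc [0.5698 0.3362 0.008 ] rib [0.5686 0.3348 0.038 ]
0.05043639046242638 -175.27771647582225
0.00962699809502382 94.74049050665019
0.04720262998234553
```

```bash
python3 -m handwheel '5.8 5.2 0 0 0 3 0;0 0 40 0 0 0 0;0 0 40 0 0 0 0;0 0 40 0 0 0 0;0 0 35 0 0 0 0.4'
python3 -m handwheel '0 0 22 0 0 0 0.6;0 0 2 0 0 0 1;0 0 0 0 0 0 1;0 0 0 0 0 0 1;0 0 0 0 0 0 1' 80
python3 - <<'E'
from h import *
np.set_printoptions(precision=4,suppress=True)
o=observe(); print(o['time'],o['ee_pos'],o['eef_rot'],o['opening'],o['grip_force'],o['contact_force'],o['wrist_torque'])
E
```

```text
time: 3.4
ee_pos: [0.5661, 0.337, 0.0545]
eef_rot: [0.139, -3.138, -0.001]
contact_force: [-0.5, -0.3, 0.9]
opening: 0.0699
grip_force: 0.0
time: 4.03
ee_pos: [0.5681, 0.3365, 0.0329]
eef_rot: [-0.136, 3.137, 0.003]
contact_force: [-0.7, 1.6, 1.3]
opening: 0.0104
grip_force: 79.6
4.025 [0.5681 0.3365 0.0329] [-0.1363  3.1368  0.0026] 0.010382436846091908 79.61135029792786 [-0.6917  1.6016  1.3153] [ 0.1099  0.2221 -0.0376]
```

```bash
python3 -m handwheel '0 0 -25 0 0 0 1;0 0 -40 0 0 0 1;0 0 -40 0 0 0 1;-6 -35 -40 0 0 0 1;-6 -35 -12 0 0 0 1'
python3 -m handwheel '-6 -35 0 0 0 0 1;-2 -33 0 0 0 0 1;0 0 0 0 0 0 1'
python3 - <<'E'
from h import *
np.set_printoptions(precision=4,suppress=True)
o=observe(); print(o['time'],o['ee_pos'],o['eef_rot'],o['opening'],o['grip_force'],o['contact_force'],o['wrist_torque'])
c=snap('wrist','w2')
print('tcp px',proj(c,o['ee_pos']))
for q in ['cover','chamber','seat','bar_edge','catch_nose']:
    for r in mark_of(q,'wrist')[:2]: print(q,r['score'],np.round(r['point'],4),proj(c,r['point']).round())
E
```

```text
time: 4.65
ee_pos: [0.5872, 0.267, 0.1927]
eef_rot: [-0.137, 3.132, 0.003]
contact_force: [0.7, 0.1, -2.6]
opening: 0.0104
grip_force: 79.1
time: 5.03
ee_pos: [0.6, 0.1973, 0.1881]
eef_rot: [0.13, -3.139, 0.002]
contact_force: [0.1, -0.2, -3.9]
opening: 0.0105
grip_force: 79.1
5.025 [0.6    0.1973 0.1881] [ 0.1299 -3.1386  0.0015] 0.010502850776527496 79.05155181884766 [ 0.0958 -0.1582 -3.8516] [0.0392 0.0352 0.0115]
tcp px [252.3697 266.1218]
cover 0.73 [0.6046 0.1966 0.1548] [251. 242.]
chamber 0.64 [0.5497 0.0726 0.0003] [136. 114.]
bar_edge 0.78 [0.5102 0.0733 0.0464] [115.  69.]
catch_nose 0.56 [0.5987 0.0725 0.0435] [119. 171.]
```

View pics/w2.png

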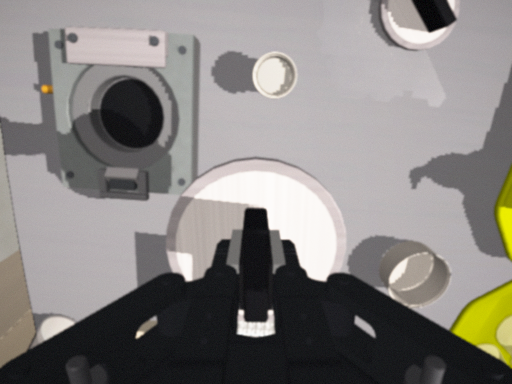

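The cover is held at (256,245). The chamber is at (125,115), with the bar at the top (y≈50) and the catch at the bottom (120,180). I'll overlay a chamber model to refine its pose.

```bash
cat > ov.py <<'E'
from h import *
def model(c,x,y,yaw,s,x0,y0,img):
    Rz=R.from_euler('z',yaw,degrees=True).as_matrix()
    def P(p): return tuple(int(v) for v in ((proj(c,Rz@np.array(p,float)+[x,y,0])-[x0,y0])*s).round())
    def poly(ps,col): cv2.polylines(img,[np.array([P(p) for p in ps])],True,col,1)
    poly([(-.071,-.063,.038),(.071,-.063,.038),(.071,.063,.038),(-.071,.063,.038)],(0,0,255))
    t=np.linspace(0,2*np.pi,60)
    poly([(.051*np.cos(a),.051*np.sin(a),.038) for a in t],(0,255,0))
    poly([(.035*np.cos(a),.035*np.sin(a),.030) for a in t],(255,255,0))
    poly([(-.042,-.042,.049),(-.042,.042,.049),(-.07,.042,.049),(-.07,-.042,.049)],(255,0,255))
    poly([(.047,-.015,.042),(.047,.015,.042)],(0,255,255))
E
python3 - <<'E'
from ov import *
import itertools
from scipy.optimize import minimize
c=capture('wrist'); im=c['frame'][:,:,::-1].copy()
g=cv2.GaussianBlur(cv2.cvtColor(im,cv2.COLOR_BGR2GRAY),(0,0),1.0).astype(np.float32)
m=cv2.magnitude(cv2.Sobel(g,cv2.CV_32F,1,0),cv2.Sobel(g,cv2.CV_32F,0,1)); m=cv2.GaussianBlur(np.minimum(m,120),(0,0),1.2)
t=np.linspace(0,2*np.pi,90)
pts=[(.051*np.cos(a),.051*np.sin(a),.038) for a in t if abs(np.cos(a))<.8]
L=lambda p,q,n:[tuple(np.array(p)+(np.array(q)-p)*k) for k in np.linspace(0,1,n)]
pts+=L((-.071,-.063,.038),(.071,-.063,.038),40)+L((-.071,.063,.038),(.071,.063,.038),40)+L((.071,.063,.038),(.071,.03,.038),10)+L((.071,-.063,.038),(.071,-.03,.038),10)
pts+=L((-.042,-.042,.049),(-.042,.042,.049),40)
pts=np.array(pts)
def sc(v):
    Q=R.from_euler('z',v[2],degrees=True).apply(pts)+[v[0]/1000,v[1]/1000,0]
    uv=np.array([proj(c,q) for q in Q],np.float32)
    return -cv2.remap(m,uv[:,:1].copy(),uv[:,1:].copy(),cv2.INTER_LINEAR).mean()
best=min((sc((x,y,w)),x,y,w) for x in range(540,561,2) for y in range(64,83,2) for w in range(-4,7,1))
r=minimize(sc,best[1:],method='Nelder-Mead',options=dict(initial_simplex=np.array(best[1:])+np.vstack([np.zeros(3),np.eye(3)*1.5]))); print(best,r.x,r.fun)
s=4.6;x0,y0=40,20
crop=cv2.resize(im[y0:y0+190-10,x0:x0+170],None,fx=s,fy=s,interpolation=cv2.INTER_CUBIC)[:600]
s=600/180*1.0; crop=cv2.resize(im[y0:y0+180,x0:x0+170],None,fx=s,fy=s,interpolation=cv2.INTER_CUBIC)
model(c,r.x[0]/1000,r.x[1]/1000,r.x[2],s,x0,y0,crop); cv2.imwrite('pics/ov1.png',crop)
E
```

```text
(np.float32(-77.253624), 548, 74, 1) [548.4151764   74.20435615   0.9851538 ] -78.26824188232422
```

View pics/ov1.png

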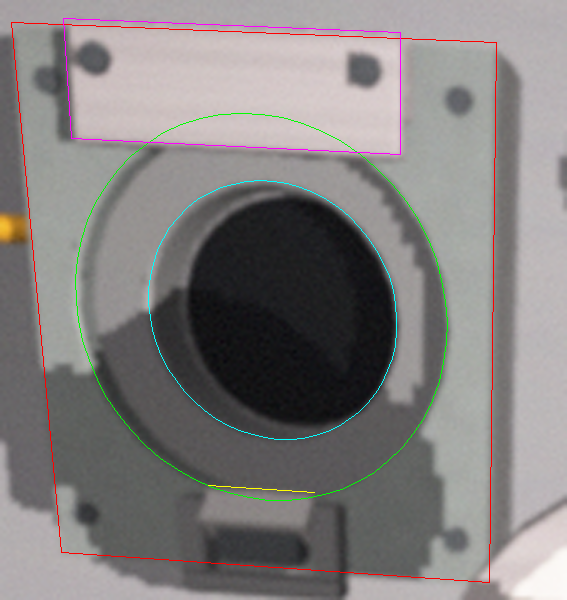

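Run:
```python
from ov import *
from scipy.optimize import minimize
c=capture('wrist'); o=observe(); im=c['frame'][:,:,::-1].copy()
g=cv2.GaussianBlur(cv2.cvtColor(im,cv2.COLOR_BGR2GRAY),(0,0),1.0).astype(np.float32)
m=cv2.magnitude(cv2.Sobel(g,cv2.CV_32F,1,0),cv2.Sobel(g,cv2.CV_32F,0,1)); m=cv2.GaussianBlur(np.minimum(m,120),(0,0),1.2)
t=np.radians(np.arange(100,261,2)); zt=o['ee_pos'][2]-.0329+.008
for z in (zt,zt-.008):
  pts=np.array([(.05*np.cos(a),.05*np.sin(a),z) for a in t])
  def sc(v):
    uv=np.array([proj(c,q+[v[0]/1000,v[1]/1000,0]) for q in pts],np.float32)
    return -cv2.remap(m,uv[:,:1].copy(),uv[:,1:].copy(),cv2.INTER_LINEAR).mean()
  b=min((sc((x,y)),x,y) for x in np.arange(590,615,1) for y in np.arange(187,207,1)); r=minimize(sc,b[1:],method='Nelder-Mead'); print(b,r.x,r.fun)
print(o['ee_pos'],R.from_rotvec(o['eef_rot']).as_matrix().round(4).tolist())
```

```text
(np.float32(-80.04563), np.int64(604), np.int64(203)) [604.24514651 203.02116743] -81.08631134033203
(np.float32(-70.96586), np.int64(605), np.int64(203)) [605.29150502 202.80139735] -71.53064727783203
[0.59934915 0.2008619  0.18824206] [[-0.9961, -0.0878, -0.0001], [-0.0878, 0.9961, 0.0001], [0.0001, 0.0001, -1.0]]
```

```bash
python3 -m handwheel '0 0 0 0 0 4 1;0 0 0 0 -7 0 1;0 0 0 0 -7 0 1;0 -32 0 0 0 0 1;0 -32 0 0 0 0 1'
python3 -m handwheel '0 -32 0 0 0 0 1;0 -31 0 0 0 0 1;18 0 41 0 0 0 1;18 0 41 0 0 0 1;0 0 0 0 0 0 1'
python3 - <<'E'
from ov import *
np.set_printoptions(precision=4,suppress=True)
o=observe(); M=R.from_rotvec(o['eef_rot']).as_matrix(); print(o['time'],o['ee_pos'],M,o['contact_force'])
c=snap('wrist','w3'); b=capture('scene')
im=cv2.resize(c['frame'][:,:,::-1],None,fx=1,fy=1)
def disc(c,img,s,x0,y0,p,M,xo,yo):
    t=np.linspace(0,2*np.pi,72)
    for z,col in((.0329-.008,(0,255,0)),(.0329,(0,0,255))):
        Q=[p+M@[xo+.05*np.cos(a),yo+.05*np.sin(a),z] for a in t]
        cv2.polylines(img,[((np.array([proj(c,q) for q in Q])-[x0,y0])*s).round().astype(int)],True,col,1)
disc(c,im,1,0,0,o['ee_pos'],M,-.003,.0); model(c,.549,.0742,1,1,0,0,im)
s=3;z=cv2.resize(b['frame'][190:290,235:335,::-1],None,fx=s,fy=s,interpolation=cv2.INTER_CUBIC)[:, :288]
disc(b,z,s,235,190,o['ee_pos'],M,-.003,.0); model(b,.549,.0742,1,s,235,190,z)
out=np.zeros((384,800,3),np.uint8); out[:,:512]=im; out[:300,512:]=z; cv2.imwrite('pics/w3o.png',out)
E
```

```text
time: 6.05
ee_pos: [0.5997, 0.1363, 0.1883]
eef_rot: [-0.028, 2.898, 0.003]
contact_force: [0.5, -0.0, -3.5]
opening: 0.0106
grip_force: 79.1
time: 6.68
ee_pos: [0.582, 0.073, 0.0943]
eef_rot: [-0.025, 2.91, 0.003]
contact_force: [-0.8, -0.3, -3.2]
opening: 0.0104
grip_force: 79.0
6.675 [0.582  0.073  0.0943] [[-0.9731 -0.0173  0.2295]
 [-0.0169  0.9999  0.004 ]
 [-0.2296 -0.     -0.9733]] [-0.8156 -0.2823 -3.156 ]
```

View pics/w3o.png

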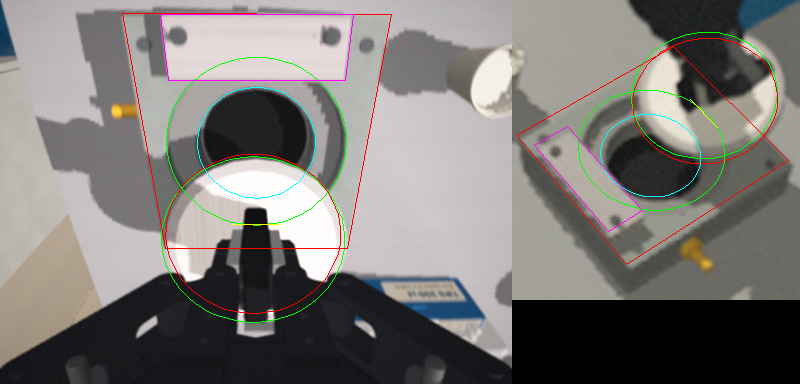

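The wrist view shows the tilted cover centred in front of the chamber: disc edges at x 162 and 347, front edge at y≈157, matching the overlay within about 1 mm. The bar's inner edge is at y≈80. I let it settle, then work out the slide.

```bash
python3 -m handwheel '0 0 0 0 0 0 1;0 0 0 0 0 0 1' >/dev/null
cat > st.py <<'E'
from h import *
import sys
np.set_printoptions(precision=2,suppress=True)
def st(xo=-3.,zo=32.9,seat=(.549,.0742,.030),yaw=1):
    o=observe(); M=R.from_rotvec(o['eef_rot']).as_matrix(); C=R.from_euler('z',yaw,degrees=True).as_matrix()
    org=o['ee_pos']+M@np.array([xo,0,zo])/1000; rel=C.T@(org-seat)*1000; A=C.T@M
    th=np.arctan2(-A[2,0],-A[0,0]); lc=rel+A@[50,0,0]; tc=rel+A@[50,0,-8]
    print('t%.2f'%o['time'],'tilt %.1f roll %.1f yaw %.1f'%(np.degrees(th),np.degrees(A[2,1]),np.degrees(A[1,0])),'origin',rel,'lowcorner',lc,'topcorner',tc,'catchend',rel-A@[50,0,0],'F',C.T@o['contact_force'],'T',o['wrist_torque'],'tcp',o['ee_pos'],'op',o['opening']*1e3,'g',o['grip_force'])
if __name__=='__main__': st()
E
python3 st.py
```

```text
t7.03 tilt 14.3 roll 0.0 yaw 0.0 origin [50.36 -1.94 41.69] lowcorner [ 1.9  -1.92 29.36] topcorner [-0.07 -1.92 37.11] catchend [98.82 -1.96 54.01] F [-0.32 -0.01 -3.49] T [0.05 0.25 0.01] tcp [0.59 0.07 0.1 ] op 10.632514667488543 g 79.10332202911377
```

```bash
python3 -m handwheel '2 1.5 7.7 0 0 0 1;2 0 7.7 0 0 0 1;0 0 0 0 0 0 1;0 0 0 0 0 0 1'; python3 st.py; python3 -m handwheel '8 0 0 0 0 0 1;8 0 0 0 0 0 1;8 0 0 0 0 0 1;0 0 0 0 0 0 1;0 0 0 0 0 0 1'; python3 st.py
python3 - <<'E'
from h import *
from ov import model
c=capture('wrist'); o=observe(); M=R.from_rotvec(o['eef_rot']).as_matrix()
im=c['frame'][:240,130:380,::-1].copy(); im=cv2.resize(im,None,fx=2.4,fy=2.4,interpolation=cv2.INTER_CUBIC)
t=np.linspace(0,2*np.pi,72)
Q=[o['ee_pos']+M@[-.003+.05*np.cos(a),.05*np.sin(a),.0249] for a in t]
cv2.polylines(im,[((np.array([proj(c,q) for q in Q])-[130,0])*2.4).round().astype(int)],True,(0,255,0),1)
model(c,.549,.0742,1,2.4,130,0,im); cv2.imwrite('pics/w4.png',im)
E
```

```text
time: 7.52
ee_pos: [0.5864, 0.0742, 0.0838]
eef_rot: [-0.024, 2.898, 0.003]
contact_force: [0.6, 0.6, -2.4]
opening: 0.0105
grip_force: 79.1
t7.53 tilt 14.0 roll 0.0 yaw 0.0 origin [48.21 -0.64 22.61] lowcorner [-0.31 -0.61 10.54] topcorner [-2.24 -0.61 18.3 ] catchend [96.73 -0.67 34.69] F [ 0.58  0.6  -2.45] T [0.03 0.28 0.02] tcp [0.59 0.07 0.08] op 10.511620818224358 g 79.10367965698242
time: 8.15
ee_pos: [0.5633, 0.0739, 0.0786]
eef_rot: [-0.024, 2.896, 0.003]
contact_force: [-0.8, 0.1, -3.2]
opening: 0.0103
grip_force: 79.1
t8.15 tilt 14.0 roll 0.0 yaw 0.0 origin [25.22 -0.6  17.41] lowcorner [-23.29  -0.56   5.28] topcorner [-25.23  -0.56  13.04] catchend [73.72 -0.63 29.55] F [-0.78  0.15 -3.18] T [ 0.02  0.25 -0.  ] tcp [0.56 0.07 0.08] op 10.349329084572428 g 79.10311460494995
```

View pics/w4.png

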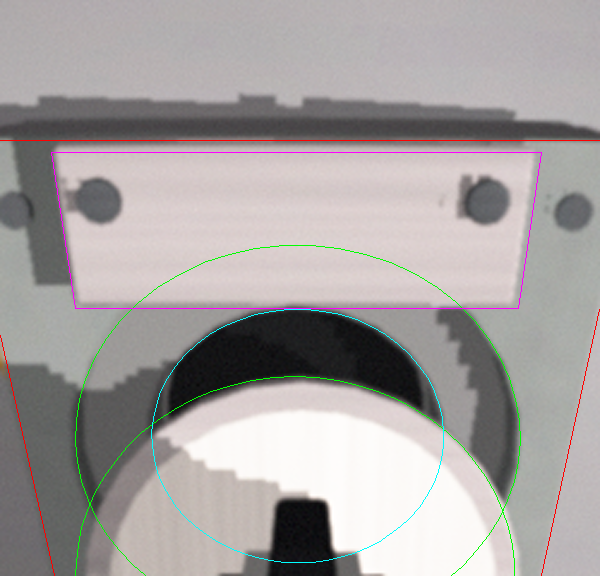

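The bar's inner edge is at y≈308 and the cover's front edge at y≈380. The cover sits laterally within about 1 mm of the overlay. I continue sliding under the bar with a small lift.

```bash
python3 -m handwheel '7 -0.5 -1 0 0 0 1;7 0 -0.5 0 0 0 1;6 0 0 0 0 0 1;0 0 0 0 0 0 1;0 0 0 0 0 0 1'; python3 st.py
```

```text
time: 8.82
ee_pos: [0.5436, 0.073, 0.0751]
eef_rot: [-0.024, 2.896, 0.003]
contact_force: [0.1, -0.4, -2.3]
opening: 0.0105
grip_force: 79.1
t8.82 tilt 14.0 roll 0.0 yaw 0.0 origin [ 5.46 -1.08 13.95] lowcorner [-43.05  -1.05   1.82] topcorner [-44.99  -1.05   9.58] catchend [53.97 -1.11 26.08] F [ 0.11 -0.37 -2.26] T [-0.02  0.28 -0.03] tcp [0.54 0.07 0.08] op 10.517773920260765 g 79.10365462303162
```

```bash
python3 -m handwheel '2 0 0 0 0 0 1;0 0 0 0 0 0 1;0 0 0 0 0 0 1'; python3 st.py;python3 -m handwheel '2 0 0 0 0 0 1;0 0 0 0 0 0 1;0 0 0 0 0 0 1'; python3 st.py
```

```text
time: 9.2
ee_pos: [0.5415, 0.073, 0.0745]
eef_rot: [-0.024, 2.897, 0.003]
contact_force: [0.6, -0.7, -3.1]
opening: 0.0103
grip_force: 79.1
t9.20 tilt 14.0 roll 0.0 yaw 0.0 origin [ 3.39 -1.06 13.26] lowcorner [-45.12  -1.03   1.16] topcorner [-47.06  -1.03   8.92] catchend [51.91 -1.1  25.36] F [ 0.57 -0.69 -3.09] T [-0.07  0.31  0.06] tcp [0.54 0.07 0.07] op 10.320062418174377 g 79.10255312919617
time: 9.57
ee_pos: [0.5395, 0.073, 0.074]
eef_rot: [-0.024, 2.897, 0.003]
contact_force: [-0.6, -0.1, -3.0]
opening: 0.0103
grip_force: 79.1
t9.57 tilt 14.0 roll 0.0 yaw 0.0 origin [ 1.38 -1.07 12.78] lowcorner [-47.13  -1.04   0.68] topcorner [-49.06  -1.04   8.44] catchend [49.9  -1.1  24.88] F [-0.58 -0.11 -2.99] T [-0.03  0.29  0.01] tcp [0.54 0.07 0.07] op 10.291533677871723 g 79.1032361984253
```

```bash
for i in 1; do python3 -m handwheel '1.2 0 0 0 0 0 1;0 0 0 0 0 0 1;0 0 0 0 0 0 1' >/dev/null; python3 st.py; python3 -m handwheel '1.2 0 0 0 0 0 1;0 0 0 0 0 0 1;0 0 0 0 0 0 1' >/dev/null; python3 st.py; python3 -m handwheel '1.2 0 0 0 0 0 1;0 0 0 0 0 0 1;0 0 0 0 0 0 1'>/dev/null; python3 st.py; done
```

```text
t9.95 tilt 14.0 roll 0.0 yaw 0.0 origin [ 0.23 -1.04 12.5 ] lowcorner [-48.29  -1.01   0.4 ] topcorner [-50.22  -1.01   8.16] catchend [48.74 -1.07 24.6 ] F [ 0.47  0.38 -2.39] T [-0.02  0.26  0.01] tcp [0.54 0.07 0.07] op 10.500194192027063 g 79.10341501235962
t10.32 tilt 14.0 roll 0.0 yaw 0.0 origin [-0.94 -1.07 12.2 ] lowcorner [-49.45  -1.04   0.1 ] topcorner [-51.39  -1.04   7.86] catchend [47.58 -1.1  24.3 ] F [-0.58 -0.36 -2.29] T [ 0.01  0.25 -0.  ] tcp [0.54 0.07 0.07] op 10.341622904447556 g 79.10321831703186
t10.70 tilt 14.0 roll -0.0 yaw 0.0 origin [-1.85 -1.13 12.1 ] lowcorner [-50.35  -1.09  -0.03] topcorner [-52.29  -1.09   7.73] catchend [46.66 -1.16 24.23] F [ 0.5  -0.17 -3.61] T [-0.03  0.09  0.03] tcp [0.54 0.07 0.07] op 10.355899568260474 g 79.08860564231873
```

```bash
python3 -m handwheel '1 0 0 0 0 0 1;0 0 0 0 0 0 1;0 0 0 0 0 0 1' >/dev/null; python3 st.py; python3 -m handwheel '1 0 -0.25 0 0 0 1;0 0 0 0 0 0 1;0 0 0 0 0 0 1' >/dev/null; python3 st.py
```

```text
t11.07 tilt 14.1 roll 0.0 yaw 0.0 origin [-2.16 -1.15 12.28] lowcorner [-50.65  -1.12   0.08] topcorner [-52.6   -1.11   7.84] catchend [46.33 -1.19 24.49] F [ 4.51 -1.03 -3.1 ] T [-0.08 -0.51 -0.11] tcp [0.54 0.07 0.07] op 10.52693154490567 g 78.88424277305603
t11.45 tilt 14.2 roll -0.0 yaw 0.0 origin [-2.39 -1.26 12.64] lowcorner [-50.85  -1.22   0.33] topcorner [-52.82  -1.22   8.09] catchend [46.07 -1.31 24.94] F [ 5.83 -1.06 -4.66] T [-0.13 -0.93 -0.18] tcp [0.54 0.07 0.07] op 10.420829209919395 g 78.57633590698242
```

```bash
python3 -m handwheel '-2.4 0 2.2 0 3 0 1;-2.4 0 2.2 0 3 0 1;0 0 0 0 0 0 1;0 0 0 0 0 0 1' >/dev/null; python3 st.py
```

```text
t11.95 tilt 8.1 roll -0.0 yaw 0.0 origin [-1.67 -1.27  7.39] lowcorner [-51.17  -1.23   0.37] topcorner [-52.3   -1.23   8.29] catchend [47.84 -1.3  14.41] F [ 3.91 -1.39 -3.41] T [-0.28 -0.46 -0.15] tcp [0.54 0.07 0.07] op 10.232206083216504 g 78.97887468338013
```

```bash
python3 -m handwheel '-1.4 -0.5 1.8 0 2 0 1;-1.4 0 1.8 0 2 0 1;0 0 0 0 0 0 1;0 0 0 0 0 0 1' >/dev/null; python3 st.py
```

```text
t12.45 tilt 3.8 roll -0.0 yaw 0.0 origin [-1.94 -1.76  2.8 ] lowcorner [-51.83  -1.73  -0.55] topcorner [-52.37  -1.73   7.43] catchend [47.95 -1.8   6.15] F [-0.72 -2.52 -1.34] T [-0.32  0.63 -0.  ] tcp [0.54 0.07 0.07] op 10.356974260350626 g 79.41994428634644
```

```bash
python3 -m handwheel '-1.4 0 1.3 0 1.9 0 1;-1.4 0 1.3 0 1.9 0 1;0 0 0 0 0 0 1;0 0 0 0 0 0 1' >/dev/null; python3 st.py
python3 - <<'E'
from h import *
from ov import model
c=capture('scene'); w=capture('wrist')
a=cv2.resize(c['frame'][195:275,245:325,::-1],(400,400),interpolation=cv2.INTER_CUBIC)
b=cv2.resize(w['frame'][0:256,128:384,::-1],(400,400),interpolation=cv2.INTER_CUBIC)
cv2.imwrite('pics/lv.png',np.hstack([a,b]))
E
```

```text
t12.95 tilt 0.1 roll -0.0 yaw 0.0 origin [-0.47 -1.64  0.26] lowcorner [-50.47  -1.6    0.15] topcorner [-50.48  -1.6    8.15] catchend [49.53 -1.68  0.36] F [-0.51 -1.38 -5.25] T [-0.41  0.43 -0.06] tcp [0.55 0.07 0.06] op 10.55018589466071 g 78.82599592208862
```

View pics/lv.png

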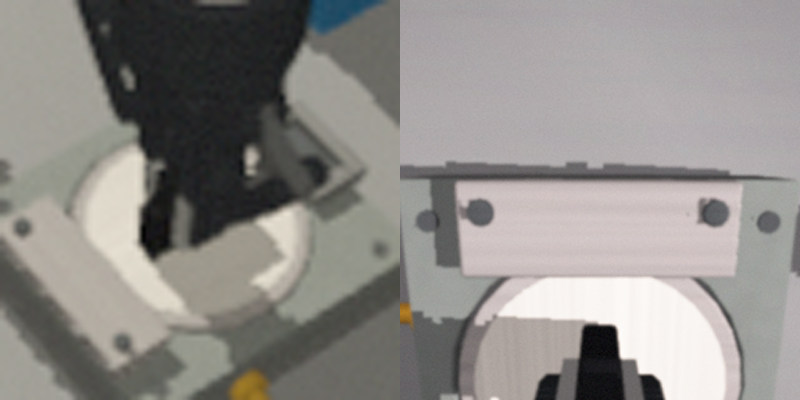

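Both views show the cover lying in the counterbore with its edge under the bar (scene view left (75,200), wrist view right (600,275)). The catch nose is hidden by the hand. I press lightly, release and back off.

```bash
python3 -m handwheel '0 0 1.5 0 0 0 1;0 0 0 0 0 0 1;0 0 0 0 0 0 1' >/dev/null; python3 st.py;  python3 -m handwheel '0 0 0 0 0 0 0.6;0 0 0 0 0 0 0.6;0 0 0 0 0 0 0.6;0 0 0 0 0 0 0.6' >/dev/null; python3 st.py; python3 -m handwheel '0 0 -20 0 0 0 0.6;0 0 -40 0 0 0 0.6;0 0 -30 0 0 0 0.9;0 0 0 0 0 0 1' >/dev/null; python3 st.py;  python3 - <<'E'
from h import *
c=capture('scene'); w=capture('wrist')
a=cv2.resize(c['frame'][195:275,245:325,::-1],(400,400),interpolation=cv2.INTER_CUBIC)
b=cv2.resize(w['frame'][0:300,128:384,::-1],(400,470),interpolation=cv2.INTER_CUBIC)
o=np.zeros((470,800,3),np.uint8);o[:400,:400]=a;o[:,400:]=b
cv2.imwrite('pics/rel.png',o)
E
```

```text
t13.43 tilt 0.2 roll -0.0 yaw 0.0 origin [-0.44 -1.67  0.03] lowcorner [-50.44  -1.64  -0.13] topcorner [-50.47  -1.64   7.87] catchend [49.56 -1.69  0.19] F [-5.67 -2.02 -1.37] T [-0.41  0.8   0.04] tcp [0.55 0.07 0.06] op 10.338228992380799 g 79.44044351577759
t13.93 tilt 0.3 roll 0.0 yaw 0.0 origin [ 0.44 -1.4  -0.05] lowcorner [-49.56  -1.37  -0.29] topcorner [-49.6   -1.38   7.71] catchend [50.44 -1.43  0.19] F [0.32 0.42 0.16] T [ 0.04 -0.02 -0.06] tcp [0.55 0.07 0.06] op 34.1096143500882 g 0.0
t14.43 tilt 0.6 roll 0.0 yaw 0.0 origin [ 1.92 -1.48 93.1 ] lowcorner [-48.08  -1.45  92.55] topcorner [-48.17  -1.45 100.55] catchend [51.92 -1.51 93.65] F [-0.04 -0.01  0.19] T [-0.01 -0.04  0.03] tcp [0.55 0.07 0.16] op 0.4454410145247257 g 0.0
```

View pics/rel.png

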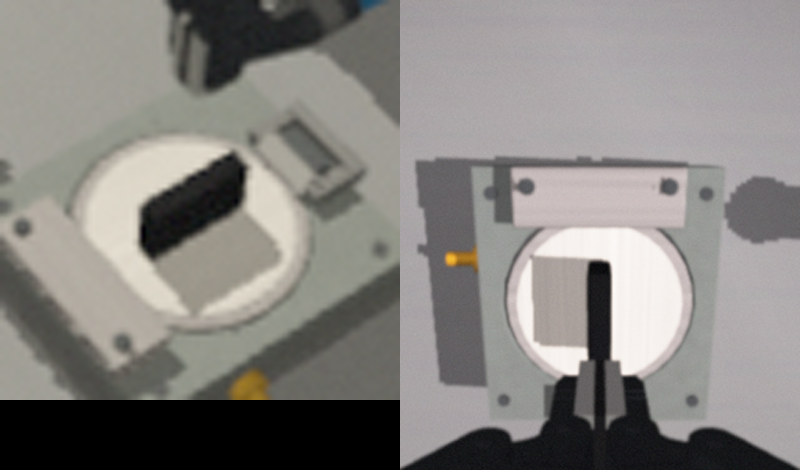

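The view shows the cover flush in its seat under the bar, and the rib end points at the catch near (245,155), with the nose at (285,165). I confirm by pressing on the rib on the catch side with closed fingers. Contact height shows whether it's home: TCP z ≈ 0.087 if it is.

```bash
python3 -m handwheel '-14 1 0 0 0.5 0 1;0 0 30 0 0 0 1;0 0 28 0 0 0 1;0 0 5 0 0 0 1;0 0 0 0 0 0 1'|sed -n 2,4p; for k in 1; do python3 -m handwheel '0 0 3 0 0 0 1;0 0 0 0 0 0 1'|sed -n 2,4p; python3 -m handwheel '0 0 3 0 0 0 1;0 0 0 0 0 0 1'|sed -n 2,4p;python3 -m handwheel '0 0 3 0 0 0 1;0 0 0 0 0 0 1'|sed -n 2,4p; done
```

```text
ee_pos: [0.5579, 0.0738, 0.0876]
eef_rot: [0.026, -3.133, 0.0]
contact_force: [-0.5, 0.7, 0.2]
ee_pos: [0.5586, 0.0738, 0.087]
eef_rot: [0.026, -3.135, 0.0]
contact_force: [-3.6, -0.1, 6.7]
ee_pos: [0.5586, 0.0738, 0.0869]
eef_rot: [0.027, -3.136, 0.0]
contact_force: [-8.9, -0.8, 16.8]
ee_pos: [0.5586, 0.0738, 0.0868]
eef_rot: [0.027, -3.137, 0.001]
contact_force: [-14.0, -2.2, 28.9]
```

Contact came at z 0.087, so the cover is home, and it held under 29 N. I retreat and make a last check.

```bash
python3 -m handwheel '0 0 -15 0 0 0 1;0 0 -40 0 0 0 1;0 0 -50 0 0 0 0.5;20 40 -40 0 0 0 0;20 50 0 0 0 0 0'|sed -n 2,4p; python3 -m handwheel '0 40 0 0 0 0 0;0 0 0 0 0 0 0;0 0 0 0 0 0 0'|sed -n 2,6p
python3 - <<'E'
from h import *
t=capture('top');c=capture('scene'); w=capture('wrist')
for q in ['cover','small_cover','catch_nose','cup','tin']:
    for cam in('top','scene'):
        for r in mark_of(q,cam)[:2]: print(q,cam,r['score'],np.round(r['point'],4))
a=cv2.resize(c['frame'][200:260,255:335,::-1],(400,300),interpolation=cv2.INTER_CUBIC)
b=cv2.resize(w['frame'][:,:,::-1],(400,300))
d=cv2.resize(t['frame'][130:270,150:337,::-1],(400,300),interpolation=cv2.INTER_CUBIC)
o=np.zeros((600,800,3),np.uint8);o[:300,:400]=a;o[:300,400:]=b;o[300:,:400]=d
e=cv2.resize(w['frame'][0:192,0:256,::-1],(400,300),interpolation=cv2.INTER_CUBIC);o[300:,400:]=e
cv2.imwrite('pics/fin.png',o)
E
```

```text
ee_pos: [0.5202, 0.1637, 0.23]
eef_rot: [-0.022, 3.138, 0.003]
contact_force: [0.3, 1.0, -0.1]
ee_pos: [0.5176, 0.2027, 0.2248]
eef_rot: [0.026, -3.135, 0.002]
contact_force: [-0.6, -0.6, 0.0]
opening: 0.0852
grip_force: 0.0
cover top 0.73 [0.5478 0.0737 0.0297]
cover scene 0.93 [0.5522 0.0734 0.0334]
small_cover top 0.9 [0.426  0.3351 0.0016]
small_cover scene 0.94 [ 0.4294  0.3295 -0.0042]
catch_nose scene 0.42 [0.5937 0.0726 0.0466]
cup scene 0.68 [ 0.503   0.2046 -0.0022]
tin top 0.96 [0.6997 0.3886 0.0008]
tin scene 0.36 [ 0.5045  0.2065 -0.0044]
```

View pics/fin.png

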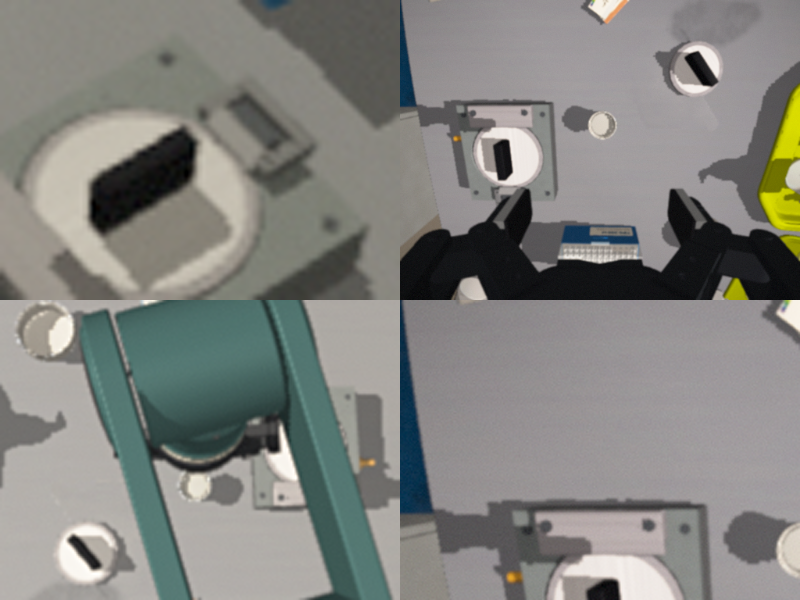

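The larger cover is seated flush under the bar, with the catch nose over its edge at (225,140) in the top-left panel. The cup, tin and smaller cover haven't moved, and the gripper is open and clear.

```bash
python3 -c "
from plant import *
print(hand_in())"
```

```text
the job is handed in; nothing more can be done
None
```

The larger cover went in tilted under the bar, was levelled and pressed home, and the job is handed in; it held flat under a 29 N press and the catch looks closed over it in the pictures (I had no reading of the catch itself), with everything else left in place and the gripper open and clear.

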